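Put the stove plank back in order

ROBOT

A 6-joint arm with a two-finger parallel gripper is mounted at the origin on the work surface. World frame = base frame: x ahead of the robot, y to its left, z up, the work surface at z = 0. Lengths are in m, angles in rad, forces in N, time in s.
With the tool pointing down it reaches from about 0.3 to 0.875 m from the base axis. Payload 6.4 kg.
Tool frame: the origin (TCP) lies between the finger pads, 19 mm behind the fingertips; this is the grasp point; z points along the fingers, y is the line along which they close (so a half turn about z gives the same grasp; the last joint's range is limited). The gripper opens to 85 mm and grips with 20 to 120 N. Pads are 22 mm wide; open, the fingers measure 114 mm over their backs; the gripper's body (76 mm by 85 mm) begins 54 mm behind the grasp point. The pads swing forward as they close: fully open they stand 13 mm farther back than shut.
Start: joints at [1.08, 0.181, 1.607, -0, 1.354, -0.206], TCP at [0.162, 0.552, 0.25] pointing down, gripper open.
Joint ranges: [-2.99, 2.99], [-0.89, 2.07], [0.3, 2.58], [-1.14, 4.28], [0, 2.63], [-3.12, 3.12]. Speed limits (rad/s): [2.57, 2.57, 3.01, 3.14, 3.14, 3.14].

INTERFACE

Orientations are given as a unit quaternion [w, x, y, z].
In Python, from bench import ctrl, imaging, workorder gives the robot as it stands.
- The arm moves only by the shell command python3 -m pendant 'ROWS' [OPENING]. ROWS is JSON, a list of rows, each a list of 4 numbers: the shift along the tool's x, y, z in cm, then the turn about the tool's z in degrees. In form: [[dx, dy, dz, roll], ...]. A call has 1 to 12 rows; each row is the pose to reach, as a shift and turn from the pose commanded when the call began, along the tool's axes at that moment; what a row does not reach only later rows make up. A row lasts 1/12 s, in which the tool goes at most 41.7 mm and 7.16 degrees, less where a joint would pass 70% of its speed; a pose out of reach is approached as far as the arm can. A call with a gripper value outside its range is refused whole. OPENING is the opening, from 0 (shut) to 1 (fully open), set as the call begins (- or left out, the last holds). The fingers move at their own pace and stop on an object; the grip force is fixed at half the most. Time passes only in rows, so rows that repeat a pose let the fingers close. It gives the time, the measured TCP pose, the force, the opening and the grip force at its end, in the units of the state.
- ctrl.get_obs(): the state, without advancing time (a new reading comes with each control period).
- imaging.camera(name): name is "scene" or "top" or "wrist"; returns the picture (384x512x3 uint8, red, green, blue); there is no depth.
- imaging.camera_info(name): a dict with "K" (3x3 intrinsics, pixels), "k1" (the pictures are not rectified: a ray, as slopes to the right and down, at radius r is drawn at 1 + k1 r^2 times it, then the intrinsics apply), "T" (4x4, takes a point from camera to world coordinates); the wrist camera has in their place "tool_from_camera" (4x4, takes a point from camera to tool coordinates, whose origin is the TCP and whose axes are the flange's). Camera axes: x right, y up, looking along -z (the intrinsics and any distortion apply to the point x, -y, -z); pixel columns grow to the right and rows downward; lengths in m; the calibration is good to about 2 mm. A picture is of the moment at which its call begins: read the wrist's pose just before it. camera_info takes no time and is no camera call.
- workorder.hand_in(): hands the job in; it is judged then, once.
The state is a dict: "time_s": time; "q": joint angles; "dq": joint speeds; "joint_efforts": joint torques, N m; "eef_pos": TCP position; "eef_rot": TCP orientation; "wrist_force": force on the tool from outside, world axes, zero at the start; "torque": the same for the moment, N m; "opening": opening from 0.0 (shut) to 1.0 (fully open); "grasp_force": force on a finger pad.
Only numpy, scipy, OpenCV 4.12 (cv2) and the standard library are available. Lean on these libraries where they do the work, as an engineer would, in place of code of your own. Each camera call takes 0.05 s, during which the arm holds its last target. There are 200 camera calls.

TASK

Put the plank by the stove back in order: stand the white pickle jar in the middle of its terracotta saucer, stand the green glass jar on the plank in line with and midway between that saucer and the brass pot, and lay the serving spoon along the middle of the long blue tray. Put the matchbox flat in the open drawer and push the drawer fully shut. Set the two jars down upright rather than letting them fall, and leave the brass pot and the gas lighter where they are.

Things in the scene. Friction and masses are not known exactly. Their poses are not given: they have to be found in the camera images.
- pickle_jar: White ceramic pickle jar with its lid on, upright on the worktop. Round body 64 mm in diameter, straight-walled from 5 to 48 mm above its foot, narrowing to a 56 mm lid at 64 to 73 mm and a small knob, 80 mm high in all; about 0.3 kg. Origin: centre of its underside; z up. Grip it across the body, TCP about 45 mm above its foot.
- green_jar: Green glass jar with a flat green plastic lid, upright on the worktop. Round body 58 mm in diameter, straight-walled from 4 to 55 mm, lid 51 mm in diameter at 64 to 80 mm, 80 mm high in all; about 0.3 kg. Origin: centre of its underside; z up.
- spoon: Steel serving spoon lying on the worktop, 200 mm long, 22 mm high, 90 g. Origin: on the surface it lies on, under mid-length, where it balances. x points to the round bowl (56 mm wide, 15 mm high, at 44 to 100 mm); z up. Handle: flat bar 12 mm wide (along y), 5 mm thick, arched: at the origin it is 17 to 22 mm above the surface, its end at -100 mm touches it. Grip it across at the origin.
- matchbox: Yellow and red kitchen matchbox lying flat on the worktop, 70 mm along its x, 46 mm along its y, 20 mm high. Origin: centre of its underside; z up; 40 g.
- saucer: Terracotta saucer fixed on the teak plank: rim 110 mm across and 11 mm high, flat floor 82 mm across, 5 mm above the plank. Origin: centre of its underside, on the plank's top (92 mm above the worktop); x across the plank (away from the robot), y along it, z up. The plank is 1.0 m long, 200 mm wide, 22 mm thick; its front edge is 55 to 75 mm in front (-x) of the saucer's centre.
- brass_pot: Small brass water pot standing on the plank, loose, 72 mm across the belly, 78 mm high. It stands 200 mm from the saucer along the plank, on one side or the other. Origin: centre of its underside, on the plank's top. Not to be moved.
- spoon_tray: Long shallow blue ceramic spoon tray fixed on the plank, 250 mm along its y (along the plank), 90 mm along its x, floor 5 mm above the plank, 10 mm high lip 5 mm thick all round. Origin: centre of its underside, on the plank's top (92 mm above the worktop). The spoon may lie either way round in it, along its y.
- drawer_floor (a point): Point on the drawer's floor (11 mm above the worktop), midway across, 45 mm behind the inner face of its front; x points the way it shuts, y across, z up. Under the plank's right end as the robot sees it. Inside 184 mm wide; sides reach 50 mm above the worktop, the front 61 mm (226 mm wide, 12 mm thick). At the start this point lies 55 to 87 mm in front of the plank's edge, so in the open.
- drawer (a joint): How far the drawer is out (m): 0 fully shut, front flush with the plank's edge (plank 70 to 92 mm above the worktop); starts about half open. Slides at 1 to 2 N, stays where left. A round brass knob, 24 mm in diameter, 36 mm above the worktop, stands at the middle of the outer face; its end is 28 mm out from the face, 85 mm in front (-x) of drawer_floor: push on it or on the front.
- lighter: Orange plastic gas lighter with a steel barrel, 210 mm long, 24 mm high, lying loose along the back edge of the plank behind the blue tray. Origin: underside, near the middle of its length; x towards the barrel's tip. Not to be moved.
Not all that is in view belongs to the job. There is more than one size of the matchbox; the one meant has the size given above. Of the things that look like the spoon, take the one that is farthest from the robot's base at the start.

How it is judged:
At the end, for the whole second after the job is handed in: Pickle jar upright in the saucer within 12 mm of its centre; green jar upright on the plank within 17 mm of the middle between saucer and pot, 20 mm off line at most; spoon in the tray within 15 mm and 0.2 rad; matchbox flat in the drawer, shut to 6 mm; all released and at rest (horizontal distance between pickle_jar and saucer below 0.012 m and angle between each of pickle_jar, green_jar's own z axis and vertical below 0.1 rad and z of pickle_jar in the frame of saucer between 0.002 and 0.01 m and linear speed of each of pickle_jar, green_jar, spoon, matchbox below 0.02 m/s and contact force between the fingers and pickle_jar below 0.05 N and horizontal distance between green_jar and saucer below 0.117 m and horizontal distance between green_jar and brass_pot below 0.117 m and x of green_jar in the frame of saucer between -0.02 and 0.02 m and z of green_jar in the frame of saucer between -0.003 and 0.005 m and contact force between the fingers and green_jar below 0.05 N and horizontal distance between spoon and spoon_tray below 0.015 m and angle between the x axis of spoon and the y axis of spoon_tray, either way round below 0.2 rad and angle between spoon's own z axis and vertical below 0.12 rad and z of spoon in the frame of spoon_tray between 0.002 and 0.01 m and contact force between the fingers and spoon below 0.05 N and x of matchbox in the frame of drawer_floor between -0.045 and 0.125 m and y of matchbox in the frame of drawer_floor between -0.092 and 0.092 m and z of matchbox in the frame of drawer_floor between -0.004 and 0.006 m and angle between matchbox's own z axis and vertical below 0.15 rad and contact force between the fingers and matchbox below 0.05 N and value of joint drawer below 0.006 m); the robot touches nothing.
It fails at once if a jar is let fall (faster than 0.7 m/s out of the fingers) ((linear speed of pickle_jar above 0.7 m/s and contact force between the fingers and pickle_jar below 0.05 N) or (linear speed of green_jar above 0.7 m/s and contact force between the fingers and green_jar below 0.05 N)).
It fails at once if a jar is tipped over (more than 0.8 rad) (angle between any of pickle_jar, green_jar's own z axis and vertical above 0.8 rad).
It fails at once if the brass pot is moved more than 15 mm (distance of brass_pot from where it was at the start of the episode above 0.015 m).
It fails at once if the gas lighter is moved more than 25 mm (distance of lighter from where it was at the start of the episode above 0.025 m).
It also fails if it takes over 128 s, if anything falls off the work surface, if the arm or the gripper's body presses on something with over 40 N, if the wrist force passes 120 N, or if a joint passes its speed limit or range.

## Working session

There is one attempt and no reset: what is moved stays moved. The work goes in short steps, Python scripts to look and compute and a shell command to move; the robot and the scene stay as the last step left them, time stands still between calls to the robot, and variables do not carry over. Pictures are saved under pics/ and viewed, at most 14 in all, crops included, and the job is handed in when it is done.

```bash
mkdir -p pics; ls
python3 - <<'E'
from bench import ctrl, imaging
import cv2
o=ctrl.get_obs(); print(o)
for n in ["scene","top"]:
    im=imaging.camera(n); cv2.imwrite(f"pics/{n}0.png",im[:,:,::-1]); i=imaging.camera_info(n); print(n,i)
    b=cv2.resize(im[:,:,::-1],(800,600),interpolation=cv2.INTER_CUBIC); cv2.imwrite(f"pics/{n}0b.png",b)
print(imaging.camera_info("wrist"))
E
```

```text
pics
{'time_s': 0.0, 'q': array([ 1.07968779e+00,  1.81562979e-01,  1.60802608e+00, -8.13795522e-06,
        1.35381076e+00, -2.06296479e-01]), 'dq': array([-2.56154067e-05, -3.31592953e-04, -3.34285238e-04,  1.34238914e-04,
       -1.77134792e-03, -1.39576351e-04]), 'joint_efforts': array([-3.36599633e-04, -4.44882309e+01, -3.51328933e+01, -3.87876607e-04,
        9.16921970e-03, -1.64529058e-05]), 'eef_pos': array([0.16128801, 0.55135932, 0.24906307]), 'eef_rot': array([-3.05000841e-04,  1.41924268e-01,  9.89877106e-01, -8.50558438e-04]), 'wrist_force': array([-0.74058195, -0.01899497,  1.11038202]), 'torque': array([-0.08540252, -0.01357017, -0.01646532]), 'grasp_force': 0.0, 'opening': 0.998113751760915}
scene {'K': array([[386.7166314 ,   0.        , 257.61254741],
       [  0.        , 386.7166314 , 189.1864204 ],
       [  0.        ,   0.        ,   1.        ]]), 'k1': 0.021417401179611613, 'T': array([[ 0.61251808, -0.57605533,  0.54127799,  1.00750043],
       [ 0.79024172,  0.46222389, -0.40232709, -0.35604655],
       [-0.01842896,  0.67417307,  0.73834345,  0.77096432],
[... 358 characters left out ...]
.01940519,  0.00900506],
       [-0.01864351,  0.13002315,  0.99133567,  1.20492871],
       [ 0.        ,  0.        ,  0.        ,  1.        ]])}
{'K': array([[291.79520911,   0.        , 255.77429873],
       [  0.        , 291.79520911, 188.73731076],
       [  0.        ,   0.        ,   1.        ]]), 'k1': -0.019286388645155562, 'tool_from_camera': array([[ 3.23859304e-05,  9.55950045e-01,  2.93529402e-01,
         7.63383256e-02],
       [ 9.99999804e-01, -2.14623139e-04,  5.88639755e-04,
        -5.66988732e-04],
       [ 6.25708402e-04,  2.93529325e-01, -9.55949865e-01,
        -1.24130320e-01],
       [ 0.00000000e+00,  0.00000000e+00,  0.00000000e+00,
         1.00000000e+00]])}
```

View pics/top0b.png

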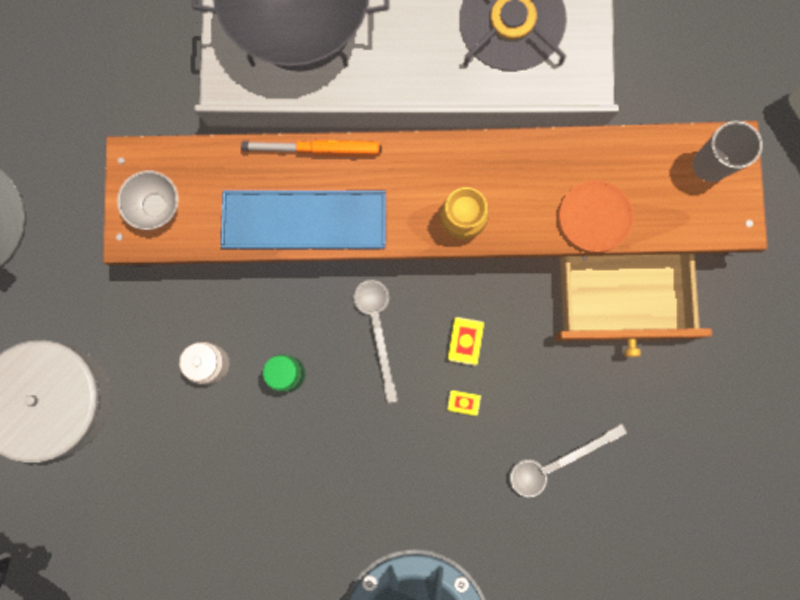

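View pics/scene0b.png

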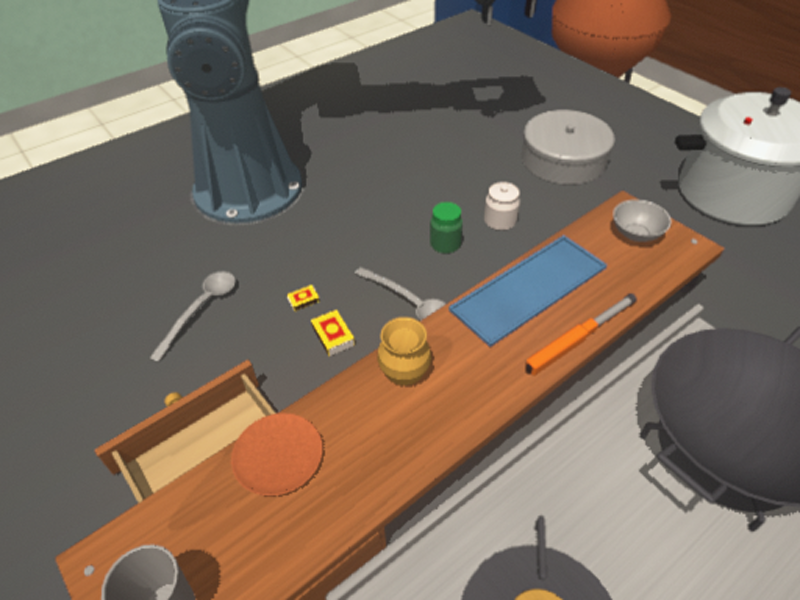

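The top view shows, in 800x600 pixels:

| Item | Pixel position |
|---|---|
| Pickle jar | (200,362) |
| Green jar | (283,373) |
| Far spoon | bowl (371,297) to end (391,401) |
| Big matchbox | (466,341) |
| Tray | (222..386, 191..249) |
| Pot | (466,211) |
| Saucer | (595,216) |
| Drawer front | (562,335) to (711,332) |
| Knob | (632,350) |

The scene view agrees with this.

```bash
cat > h.py <<'E'
import numpy as np, cv2
from bench import ctrl, imaging
from scipy.spatial.transform import Rotation as R
def camT(name,o=None):
    i=imaging.camera_info(name)
    if name=="wrist":
        o=o or ctrl.get_obs(); q=o["eef_rot"]; T=np.eye(4); T[:3,:3]=R.from_quat([q[1],q[2],q[3],q[0]]).as_matrix(); T[:3,3]=o["eef_pos"]
        return i,T@i["tool_from_camera"]
    return i,i["T"]
def w(name,uv,z,s=1.0,iT=None):
    "pixel (in picture enlarged s times) -> world point at height z"
    i,T=iT or camT(name)
    u=(np.array(uv,float)+.5)/s-.5
    n=cv2.undistortPoints(u.reshape(1,1,2),i["K"],np.array([i["k1"],0,0,0.]))[0,0]
    d=T[:3,:3]@np.array([n[0],-n[1],-1]); c=T[:3,3]
    return c+d*(z-c[2])/d[2]
def px(name,P,s=1.0,iT=None):
    i,T=iT or camT(name)
    p=np.linalg.inv(T)@np.append(P,1); p=np.array([p[0],-p[1],-p[2]])
    r=cv2.projectPoints(p.reshape(1,1,3),np.zeros(3),np.zeros(3),i["K"],np.array([i["k1"],0,0,0.]))[0][0,0]
    return (r+.5)*s-.5
def go(P,yaw=None):
    "rows needed (cm, deg) from present pose to reach TCP P with tool-y along world angle yaw(rad)"
    o=ctrl.get_obs(); q=o["eef_rot"]; M=R.from_quat([q[1],q[2],q[3],q[0]]).as_matrix()
    d=M.T@(np.array(P)-o["eef_pos"])*100
    r=0
    if yaw is not None:
        t=M.T@np.array([np.cos(yaw),np.sin(yaw),0]); r=np.degrees(np.arctan2(-t[0],t[1])); r=(r+90)%180-90
    print("t",round(o["time_s"],2),"shift cm",d.round(2),"roll",round(r,1),"j6",o["q"][5].round(2),"ax",M[:,0].round(2),M[:,1].round(2))
E
python3 - <<'E'
from h import *
s=1.5625
T=lambda n,uv,z:print("%-10s"%n,w("top",uv,z,s).round(4))
S=lambda n,uv,z:print("  S %-10s"%n,w("scene",uv,z,s).round(4))
T("pickle",(198,362),.08);S("pickle",(504,186),.08)
T("green",(283,373),.08);S("green",(446,212),.08)
T("bowl",(371,297),.015);T("end",(391,401),.003);S("end",(358,270),.003)
for p in [(454,317),(484,320),(479,366),(448,363)]:T("match",p,.02)
for p in [(449,392),(480,393)]:T("small",p,.012)
T("saucer",(595,216),.101);S("saucer",(278,452),.101)
for p in [(560,216),(631,216),(595,181),(595,250)]:T("sauc edge",p,.103)
T("pot",(466,211),.17);S("pot",(404,336),.17)
for p in [(222,191),(386,191),(386,249),(222,249)]:T("tray",p,.102)
for p in [(451,303),(565,238),(606,265),(492,342)]:S("tray",p,.102)
for p in [(106,264),(766,249)]:T("plank",p,.092)
for p in [(562,337),(711,334)]:T("front",p,.061)
T("knob",(632,352),.036)
T("lighter",(312,148),.11)
E
```

```text
pickle     [0.3992 0.3288 0.08  ]
  S pickle     [0.4009 0.3343 0.08  ]
green      [0.3832 0.2001 0.08  ]
  S green      [0.39   0.2032 0.08  ]
bowl       [0.5085 0.0721 0.015 ]
end        [0.3422 0.0387 0.003 ]
  S end        [0.3445 0.0382 0.003 ]
match      [ 0.4761 -0.0615  0.02  ]
match      [ 0.4716 -0.1093  0.02  ]
match      [ 0.3982 -0.1007  0.02  ]
match      [ 0.4026 -0.0517  0.02  ]
small      [ 0.3571 -0.0536  0.012 ]
small      [ 0.3559 -0.1027  0.012 ]
saucer     [ 0.6211 -0.2686  0.101 ]
  S saucer     [ 0.6247 -0.2673  0.101 ]
sauc edge  [ 0.6207 -0.2161  0.103 ]
sauc edge  [ 0.6205 -0.3212  0.103 ]
sauc edge  [ 0.6746 -0.2693  0.103 ]
sauc edge  [ 0.5687 -0.2668  0.103 ]
pot        [ 0.6111 -0.07    0.17  ]
  S pot        [ 0.6224 -0.0696  0.17  ]
tray       [0.6586 0.2966 0.102 ]
tray       [0.6597 0.0464 0.102 ]
tray       [0.5697 0.0456 0.102 ]
tray       [0.5686 0.2935 0.102 ]
  S tray       [0.573  0.0554 0.102 ]
  S tray       [0.5815 0.2927 0.102 ]
  S tray       [0.6635 0.2949 0.102 ]
  S tray       [0.664  0.0522 0.102 ]
plank      [0.5465 0.4703 0.092 ]
plank      [ 0.5724 -0.5193  0.092 ]
front      [ 0.4416 -0.2238  0.061 ]
front      [ 0.4478 -0.4466  0.061 ]
knob       [ 0.4212 -0.3358  0.036 ]
lighter    [0.7243 0.1595 0.11  ]
```

All sizes check out: tray 250x90, saucer 105, pot-to-saucer 200, and the large matchbox about 73x48. Next I'll look down at the jars with the wrist camera.

Run:
```python
from h import *
go([.40,.331,.20],np.pi/2*0)
go([.40,.331,.20],np.pi/2)
```

```text
t 0.1 shift cm [-29.1  -14.44   4.93] roll 73.7 j6 -0.21 ax [-0.96  0.28  0.  ] [ 0.28  0.96 -0.  ]
t 0.1 shift cm [-29.1  -14.44   4.93] roll -16.3 j6 -0.21 ax [-0.96  0.28  0.  ] [ 0.28  0.96 -0.  ]
```

```bash
python3 -m pendant '[[-29.1,-14.4,2,-16.3],[-29.1,-14.4,2,-16.3],[-29.1,-14.4,2,-16.3],[-29.1,-14.4,2,-16.3],[-29.1,-14.4,2,-16.3],[-29.1,-14.4,2,-16.3],[-29.1,-14.4,2,-16.3],[-29.1,-14.4,2,-16.3],[-29.1,-14.4,2,-16.3],[-29.1,-14.4,2,-16.3],[-29.1,-14.4,2,-16.3],[-29.1,-14.4,2,-16.3]]' 1
python3 - <<'E'
from h import *
np.set_printoptions(suppress=True)
iT=camT("wrist"); im=imaging.camera("wrist")
for n,P in dict(p=[.40,.331,.08],g=[.387,.202,.08]).items(): print(n,px("wrist",P,1.5625,iT))
cv2.imwrite("pics/w1.png",cv2.resize(im[:,:,::-1],(800,600),interpolation=cv2.INTER_CUBIC))
np.save("w1.npy",iT[1])
E
```

```text
time_s: 1.1
eef_pos: [0.3994, 0.3327, 0.2298]
eef_rot: [-0.0, -0.0, 1.0, 0.0]
wrist_force: [-0.2, -0.4, 1.0]
opening: 1.002
grasp_force: 0.0
p [397.69411107 284.65373148]
g [189.07548632 264.23544571]
```

View pics/w1.png

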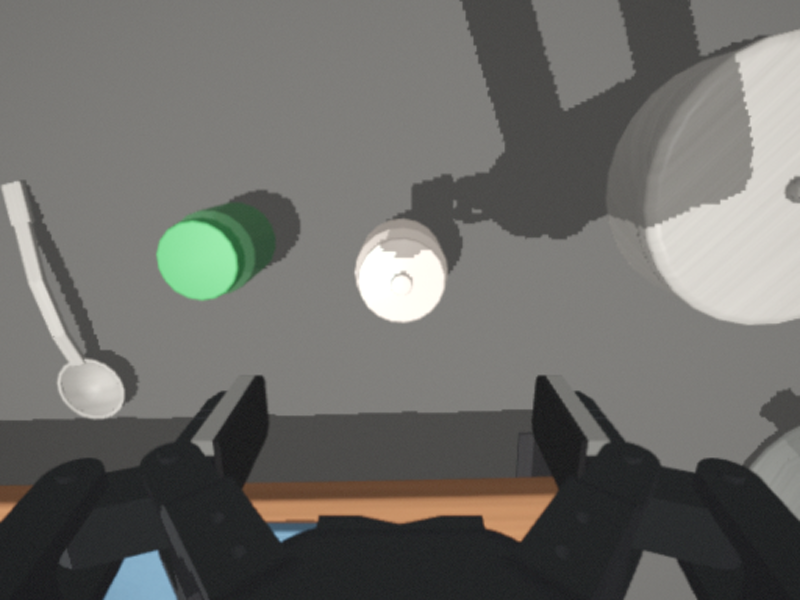

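The wrist view shows the pickle knob at (401,283), the green lid centre at (200,258), and the spoon bowl at (91,388) with its handle end at (14,185).

Run:
```python
from h import *
i=imaging.camera_info("wrist"); iT=(i,np.load("w1.npy"))
for n,p,z in [("p",(401,283),.078),("g",(200,258),.08),("bowl",(91,388),.015),("end",(14,185),.003)]: print(n,w("wrist",p,z,1.5625,iT).round(4))
go([.40,.329,.047])
```

```text
p [0.3995 0.3331 0.078 ]
g [0.3831 0.2093 0.08  ]
bowl [0.5084 0.0735 0.015 ]
end [0.3431 0.0387 0.003 ]
t 1.15 shift cm [-0.08 -0.39 18.29] roll 0 j6 -1.11 ax [-1. -0.  0.] [-0.  1.  0.]
```

```bash
python3 -m pendant '[[0,0,4,0],[0,0,8,0],[0,0,12,0],[0,0,15,0],[0,0,17.5,0],[0,0,18.4,0],[0,0,18.4,0],[0,0,18.4,0]]' 1
python3 -m pendant '[[0,0,0,0],[0,0,0,0],[0,0,0,0],[0,0,0,0],[0,0,0,0],[0,0,0,0],[0,0,0,0],[0,0,0,0]]' 0
python3 -m pendant '[[0,0,-1,0],[0,0,-3,0],[0,0,-7,0],[0,0,-11,0],[0,0,-15,0],[0,0,-17,0],[0,0,-18,0],[0,0,-18,0]]'
python3 - <<'E'
from h import *
go([.6225,-.268,.225])
E
```

```text
time_s: 1.82
eef_pos: [0.4002, 0.3328, 0.0466]
eef_rot: [0.0, -0.001, 1.0, 0.0]
wrist_force: [1.1, 0.7, 0.1]
opening: 1.0
grasp_force: 0.0
time_s: 2.48
eef_pos: [0.402, 0.333, 0.0486]
eef_rot: [0.002, 0.0, 1.0, 0.001]
wrist_force: [-1.7, 1.7, 6.6]
opening: 0.719
grasp_force: 65.4
time_s: 3.15
eef_pos: [0.4015, 0.3324, 0.2292]
eef_rot: [0.002, 0.0, 1.0, 0.001]
wrist_force: [0.6, 0.2, -3.5]
opening: 0.721
grasp_force: 67.5
t 3.15 shift cm [-22.12 -60.04   0.39] roll 0 j6 -1.11 ax [-1.  0. -0.] [0. 1. 0.]
```

```bash
python3 -m pendant '[[-1,-2,0,0],[-3,-6,0,0],[-5,-10,0,0],[-6,-14,0,0],[-7,-18,0,0],[-8.5,-22,0,0],[-10,-26,0,0],[-11.5,-30,0,0],[-13,-34,0,0],[-14.5,-38,0,0],[-16,-42,0,0],[-17,-45,0,0]]'
python3 -m pendant '[[-1.5,-4,0,0],[-3,-8,0,0],[-4,-11,0,0],[-5,-13.5,0,0],[-5,-14.7,0,0],[-5,-15,0,0],[-5,-15,0,0],[-5,-15,0,0],[-5,-15,0,0]]'
python3 - <<'E'
from h import *
iT=camT("wrist"); im=imaging.camera("wrist")
print(px("wrist",[.622,-.268,.097],1.5625,iT))
cv2.imwrite("pics/w2.png",cv2.resize(im[:,:,::-1],(800,600),interpolation=cv2.INTER_CUBIC))
np.save("w2.npy",iT[1])
go([.622,-.268,.1475])
E
```

```text
time_s: 4.15
eef_pos: [0.5687, -0.1184, 0.223]
eef_rot: [-0.002, 0.0, 1.0, 0.001]
wrist_force: [1.3, 1.1, -3.0]
opening: 0.713
grasp_force: 67.5
time_s: 4.9
eef_pos: [0.6194, -0.265, 0.2255]
eef_rot: [-0.001, -0.001, 1.0, 0.001]
wrist_force: [-0.5, 0.1, -3.3]
opening: 0.716
grasp_force: 67.5
[394.96518833 297.92679911]
t 4.95 shift cm [-0.24 -0.3   7.83] roll 0 j6 -2.15 ax [-1. -0.  0.] [-0.  1.  0.]
```

View pics/w2.png

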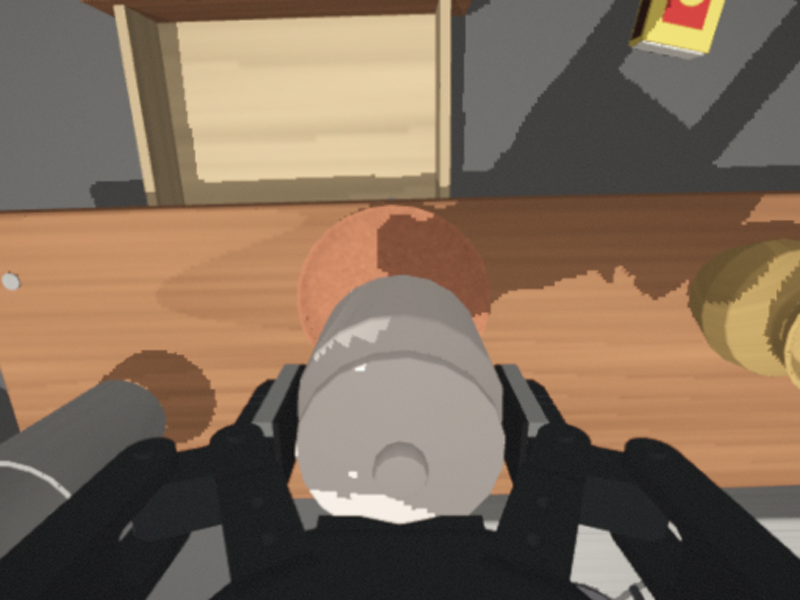

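The saucer's rim spans columns 297 to 490 with its near edge at row 204. The jar is held with its knob at about (401,460).

Run:
```python
from h import *
i=imaging.camera_info("wrist"); iT=(i,np.load("w2.npy"))
print("near rim",w("wrist",(392,204),.103,1.5625,iT),"L",w("wrist",(297,292),.103,1.5625,iT),"R",w("wrist",(490,292),.103,1.5625,iT))
print("knob",w("wrist",(401,460),.2257+.0297,1.5625,iT), "near foot", w("wrist",(403,276),.2257-.0466,1.5625,iT))
```

```text
near rim [ 0.56762833 -0.2694182   0.103     ] L [ 0.61667383 -0.32328475  0.103     ] R [ 0.61656553 -0.2142338   0.103     ]
knob [ 0.61391317 -0.26497706  0.2554    ] near foot [ 0.5874788  -0.26403066  0.1791    ]
```

```bash
python3 -m pendant '[[-0.5,-0.4,1,0],[-0.5,-0.4,3,0],[-0.5,-0.4,5,0],[-0.5,-0.4,6.5,0],[-0.5,-0.4,7.4,0],[-0.5,-0.4,7.6,0],[-0.5,-0.4,7.6,0],[-0.5,-0.4,7.6,0]]'
python3 -m pendant '[[0,0,0.1,0],[0,0,0.2,0],[0,0,0.2,0]]'
```

```text
time_s: 5.62
eef_pos: [0.6254, -0.2711, 0.151]
eef_rot: [0.001, -0.0, 1.0, -0.0]
wrist_force: [0.2, -0.8, -2.9]
opening: 0.722
grasp_force: 67.5
time_s: 5.87
eef_pos: [0.6251, -0.2711, 0.1487]
eef_rot: [0.001, 0.0, 1.0, -0.0]
wrist_force: [-0.5, -0.2, -4.4]
opening: 0.72
grasp_force: 67.5
```

```bash
python3 -m pendant '[[0,0,0.1,0],[0,0,0.2,0],[0,0,0.2,0]]';python3 -m pendant '[[0,0,0.1,0],[0,0,0.1,0],[0,0,0.1,0]]'
```

```text
time_s: 6.12
eef_pos: [0.6246, -0.2709, 0.1458]
eef_rot: [-0.0, 0.0, 1.0, 0.0]
wrist_force: [1.2, -0.2, -3.8]
opening: 0.717
grasp_force: 67.5
time_s: 6.37
eef_pos: [0.6249, -0.271, 0.1457]
eef_rot: [0.0, 0.0, 1.0, -0.0]
wrist_force: [-2.3, 1.7, 2.1]
opening: 0.718
grasp_force: 68.1
```

```bash
python3 -m pendant '[[0,0,0,0],[0,0,0,0],[0,0,0,0],[0,0,0,0],[0,0,0,0]]' 1
python3 -m pendant '[[0,0,-1,0],[0,0,-3,0],[0,0,-6,0],[0,0,-9,0],[1,2,-11,5],[3,6,-12,10],[5,10,-12,15],[6.5,14,-12,20],[8,18,-12,25],[10,22,-12,30],[11.5,26,-12,35],[13,30,-12,40]]'
python3 -m pendant '[[0,0,0,0]]'
python3 - <<'E'
from h import *
go([.384,.206,.23],0)
for v,b in [((282.5,373),0)]: pass
im=imaging.camera("top"); c=im[200:270,100:210]; m=(c[:,:,1].astype(int)-c[:,:,0]>50)&(c[:,:,1]>90); y,x=np.nonzero(m); print(x.mean()+100,y.mean()+200,len(x), "bbox",x.min()+100,x.max()+100,y.min()+200,y.max()+200)
print(w("top",((x.min()+x.max())/2+100,(y.min()+y.max())/2+200),.08))
cv2.imwrite("pics/t2.png",cv2.resize(im[90:190,300:430,::-1],(780,600),interpolation=cv2.INTER_CUBIC))
E
```

```text
time_s: 6.78
eef_pos: [0.6249, -0.271, 0.145]
eef_rot: [0.0, 0.0, 1.0, -0.0]
wrist_force: [0.3, 0.8, -0.7]
opening: 1.002
grasp_force: 0.0
time_s: 7.78
eef_pos: [0.4989, 0.0173, 0.266]
eef_rot: [0.001, 0.344, 0.939, 0.0]
wrist_force: [-0.1, 0.9, -0.2]
opening: 0.995
grasp_force: 0.0
time_s: 7.87
eef_pos: [0.4973, 0.0216, 0.2659]
eef_rot: [-0.0, 0.342, 0.94, 0.001]
wrist_force: [-0.2, -1.3, 0.2]
opening: 1.0
grasp_force: 0.0
t 7.87 shift cm [20.53  6.82  3.64] roll 50.0 j6 -1.07 ax [-0.77  0.64  0.  ] [0.64 0.77 0.  ]
174.95 237.5 200 bbox 169 181 228 248
[0.38436071 0.21412964 0.08      ]
```

View pics/t2.png

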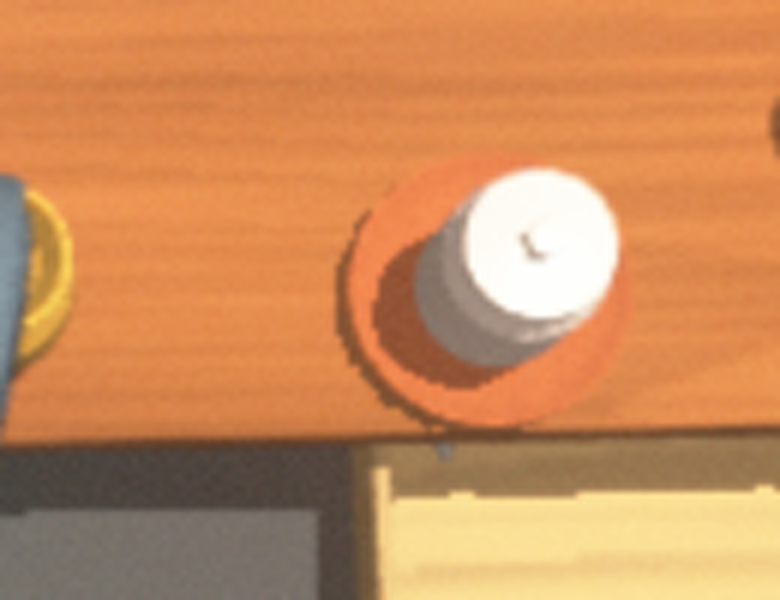

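The pickle jar stands in the saucer, with its knob at crop (540,243). The arm hid part of the green lid, so I'll go over to it and look from the wrist.

```bash
python3 -m pendant '[[2,0.7,0.5,7],[5,1.5,1,14],[9,2.7,1.5,21],[13,4,2,28],[16,5.2,2.5,35],[18,6,3,42],[19.5,6.5,3.3,49],[20.5,6.8,3.6,50],[20.5,6.8,3.6,50],[20.5,6.8,3.6,50]]'
python3 - <<'E'
from h import *
print("pickle",w("top",(389.5,130),.176))
iT=camT("wrist"); im=imaging.camera("wrist")
h=cv2.cvtColor(im,cv2.COLOR_RGB2HSV); m=((h[:,:,0]>45)&(h[:,:,0]<90)&(h[:,:,1]>110)&(h[:,:,2]>130)).astype(np.uint8)
c=max(cv2.findContours(m,0,2)[0],key=cv2.contourArea); (u,v),r=cv2.minEnclosingCircle(c); print("green px",u,v,r,w("wrist",(u,v),.08,1,iT), w("wrist",(u+r,v),.08,1,iT))
cv2.imwrite("pics/w3.png",cv2.resize(im[:,:,::-1],(800,600),interpolation=cv2.INTER_CUBIC))
go([.384,.206,.047],0)
E
```

```text
time_s: 8.75
eef_pos: [0.3874, 0.1993, 0.2295]
eef_rot: [0.0, 0.706, 0.708, 0.0]
wrist_force: [0.8, -0.3, 0.4]
opening: 1.0
grasp_force: 0.0
pickle [ 0.62025886 -0.26935425  0.176     ]
green px 254.0 160.0 23.086891174316406 [0.38417112 0.21841854 0.08      ] [0.40616177 0.21847918 0.08      ]
t 8.8 shift cm [ 0.71 -0.39 18.26] roll 0.1 j6 0.2 ax [-0.  1. -0.] [1. 0. 0.]
```

View pics/w3.png

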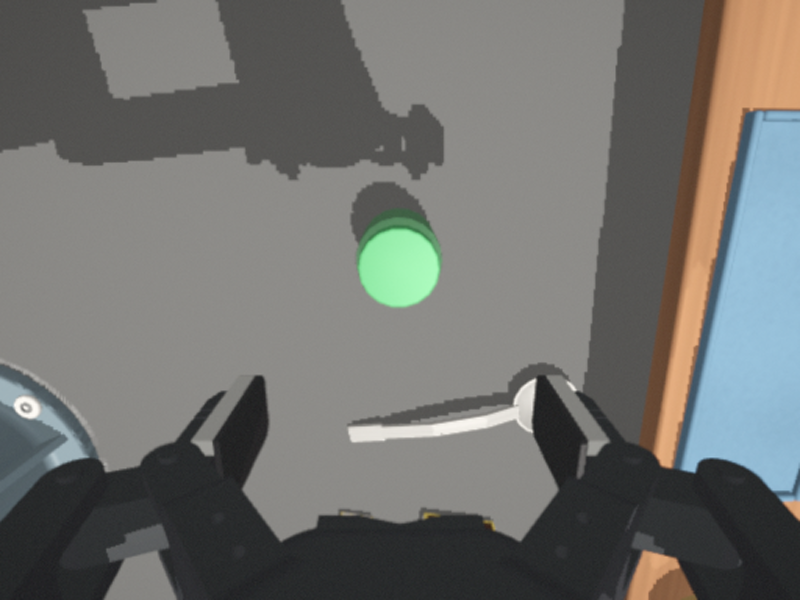

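Pickle jar is about 3 mm off the saucer centre, well inside tolerance. The green lid is centred at (399,266), which puts the jar at about (0.385, 0.208).

```bash
python3 -c "
from h import *
print(w('wrist',(399,266),.08,1.5625)); go([.385,.208,.047],0)"
python3 -m pendant '[[0.3,-0.1,3,0],[0.9,-0.2,6,0],[0.9,-0.2,10,0],[0.9,-0.2,14,0],[0.9,-0.2,17,0],[0.9,-0.2,18.3,0],[0.9,-0.2,18.3,0],[0.9,-0.2,18.3,0]]' 1
python3 -m pendant '[[0,0,0,0],[0,0,0,0],[0,0,0,0],[0,0,0,0],[0,0,0,0],[0,0,0,0],[0,0,0,0],[0,0,0,0]]' 0
python3 -m pendant '[[0,0,-1,0],[0,0,-3,0],[0,0,-7,0],[0,0,-11,0],[0,0,-15,0],[0,0,-18,0],[0,0,-20,0],[0,0,-20,0]]'
python3 - <<'E'
from h import *
go([.6195,-.168,.245])
E
```

```text
[0.38566233 0.20827443 0.08      ]
t 8.8 shift cm [ 0.91 -0.29 18.26] roll 0.1 j6 0.2 ax [-0.  1. -0.] [1. 0. 0.]
time_s: 9.47
eef_pos: [0.3853, 0.2078, 0.0459]
eef_rot: [-0.0, 0.707, 0.707, -0.001]
wrist_force: [0.1, -0.4, 0.6]
opening: 0.998
grasp_force: 0.0
time_s: 10.13
eef_pos: [0.3865, 0.2089, 0.0481]
eef_rot: [0.001, 0.707, 0.707, 0.002]
wrist_force: [-1.4, -2.9, 7.9]
opening: 0.657
grasp_force: 62.5
time_s: 10.8
eef_pos: [0.3872, 0.2095, 0.2523]
eef_rot: [0.003, 0.707, 0.707, 0.005]
wrist_force: [1.0, 0.4, -2.0]
opening: 0.657
grasp_force: 65.0
t 10.8 shift cm [-37.76  23.21   0.89] roll 0 j6 0.22 ax [-0.  1.  0.] [1.   0.   0.01]
```

```bash
python3 -m pendant '[[-2,1,0,0],[-5,3,0,0],[-9,5.5,0,0],[-12.5,8,0,0],[-16,10,0,0],[-19.5,12,0,0],[-23,14,0,0],[-26.5,16.5,0,0],[-30,19,0,0],[-33.5,21,0,0],[-36.5,22.5,0,0],[-37.8,23.2,0,0]]'
python3 -m pendant '[[0,0,1,0],[0,0,3,0],[0,0,3,0],[0,0,3,0],[0,0,3,0]]'
python3 - <<'E'
from h import *
iT=camT("wrist"); im=imaging.camera("wrist")
cv2.imwrite("pics/w4.png",cv2.resize(im[:,:,::-1],(800,600),interpolation=cv2.INTER_CUBIC))
np.save("w4.npy",iT[1])
print(iT[1][:3,3]); go([.6195,-.168,.142])
E
```

```text
time_s: 11.8
eef_pos: [0.6172, -0.174, 0.2446]
eef_rot: [0.0, 0.708, 0.706, -0.001]
wrist_force: [-0.8, 0.1, -1.4]
opening: 0.656
grasp_force: 64.9
time_s: 12.22
eef_pos: [0.6162, -0.1685, 0.216]
eef_rot: [-0.0, 0.707, 0.707, -0.0]
wrist_force: [0.4, -0.2, -2.1]
opening: 0.659
grasp_force: 64.8
[ 0.61475561 -0.09367845  0.34020588]
t 12.27 shift cm [0.07 0.28 7.48] roll 0 j6 -0.45 ax [-0.  1. -0.] [1. 0. 0.]
```

View pics/w4.png

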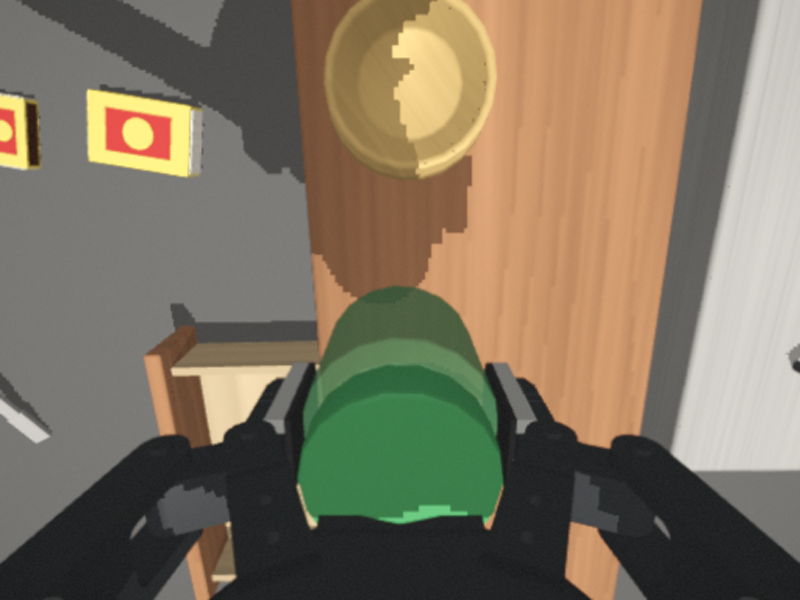

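The pot mouth is centred at about (411,85), as predicted, and the jar is centred between the pads. I'll lower it now.

```bash
python3 -m pendant '[[0,0.3,1,0],[0,0.3,3,0],[0,0.3,5,0],[0,0.3,6.4,0],[0,0.3,7,0],[0,0.3,7.2,0],[0,0.3,7.2,0],[0,0.3,7.2,0]]'
python3 -m pendant '[[0,0,0.1,0],[0,0,0.2,0],[0,0,0.2,0]]'
python3 -m pendant '[[0,0,0.1,0],[0,0,0.2,0],[0,0,0.2,0]]'
```

```text
time_s: 12.93
eef_pos: [0.6203, -0.1697, 0.1451]
eef_rot: [0.001, 0.707, 0.707, 0.0]
wrist_force: [-0.3, -0.1, -1.9]
opening: 0.658
grasp_force: 64.8
time_s: 13.18
eef_pos: [0.6198, -0.1695, 0.1426]
eef_rot: [0.0, 0.707, 0.707, 0.0]
wrist_force: [-0.0, 0.1, -2.3]
opening: 0.655
grasp_force: 64.9
time_s: 13.43
eef_pos: [0.6197, -0.1695, 0.1403]
eef_rot: [0.0, 0.707, 0.707, 0.0]
wrist_force: [-0.5, -0.8, -0.1]
opening: 0.658
grasp_force: 65.0
```

```bash
python3 -m pendant '[[0,0,0.1,0],[0,0,0.1,0],[0,0,0.1,0]]'
python3 -m pendant '[[0,0,0,0],[0,0,0,0],[0,0,0,0],[0,0,0,0],[0,0,0,0]]' 1
python3 -m pendant '[[0,0,-1,0],[0,0,-3,0],[0,0,-6,0],[0,0,-9,0],[1,-1,-11,7],[3,-2.5,-11,14],[6,-5,-11,21],[9,-7,-11,28],[12,-9,-11,35],[15,-12,-11,42],[18,-14,-11,49],[20,-16,-11,56]]'
python3 -c "
from h import *
go([.439,.0585,.14],np.radians(-78.5))"
```

```text
time_s: 13.68
eef_pos: [0.6197, -0.1695, 0.1403]
eef_rot: [0.0, 0.707, 0.707, 0.0]
wrist_force: [-3.1, 0.8, 5.6]
opening: 0.658
grasp_force: 65.6
time_s: 14.1
eef_pos: [0.6195, -0.1694, 0.1389]
eef_rot: [-0.0, 0.707, 0.707, -0.0]
wrist_force: [-0.7, -0.3, -0.7]
opening: 0.999
grasp_force: 0.0
time_s: 15.1
eef_pos: [0.458, 0.0328, 0.2497]
eef_rot: [-0.0, 0.957, 0.29, 0.0]
wrist_force: [1.3, -0.1, -0.2]
opening: 1.0
grasp_force: 0.0
t 15.1 shift cm [-0.17 -3.2  10.97] roll 22.2 j6 0.79 ax [0.83 0.55 0.  ] [ 0.55 -0.83 -0.  ]
```

```bash
python3 -m pendant '[[0,-1,2,7],[0,-2,4.5,14],[-0.2,-3,7,21],[-0.2,-3.2,8,22.2],[-0.2,-3.2,8,22.2],[-0.2,-3.2,8,22.2]]' 0.6
python3 - <<'E'
from h import *
iT=camT("wrist"); im=imaging.camera("wrist")
cv2.imwrite("pics/w5.png",cv2.resize(im[:,:,::-1],(800,600),interpolation=cv2.INTER_CUBIC))
np.save("w5.npy",iT[1])
print(px("wrist",[.439,.0585,.022],1.5625,iT)); go([.439,.0585,.025],np.radians(-78.5))
im=imaging.camera("top"); cv2.imwrite("pics/t3.png",cv2.resize(im[90:190,270:400,::-1],(780,600),interpolation=cv2.INTER_CUBIC))
E
```

```text
time_s: 15.6
eef_pos: [0.4406, 0.0559, 0.1697]
eef_rot: [0.0, 0.995, 0.104, 0.0]
wrist_force: [0.9, 0.1, -0.4]
opening: 0.603
grasp_force: 0.0
[395.19829063 280.99803661]
t 15.65 shift cm [-0.2  -0.35 14.54] roll 0.4 j6 1.22 ax [0.98 0.21 0.  ] [ 0.21 -0.98  0.  ]
```

View pics/w5.png

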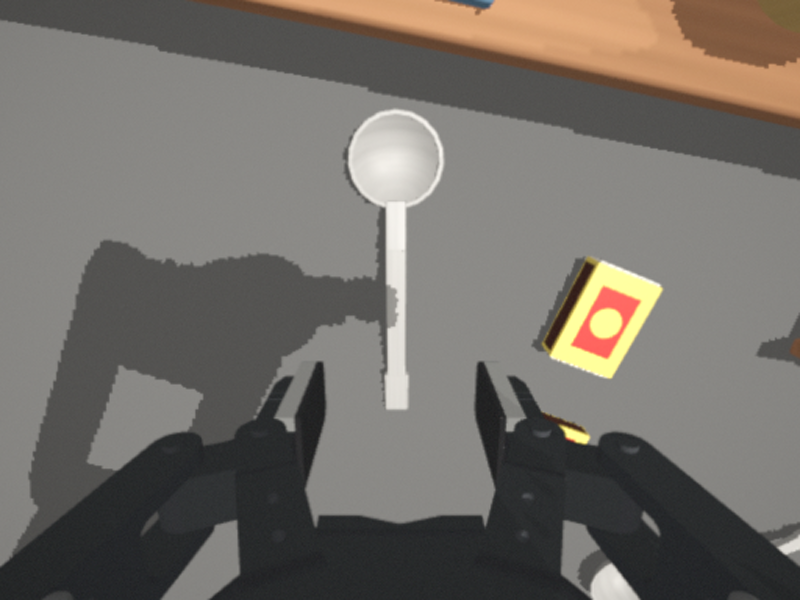

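View pics/t3.png

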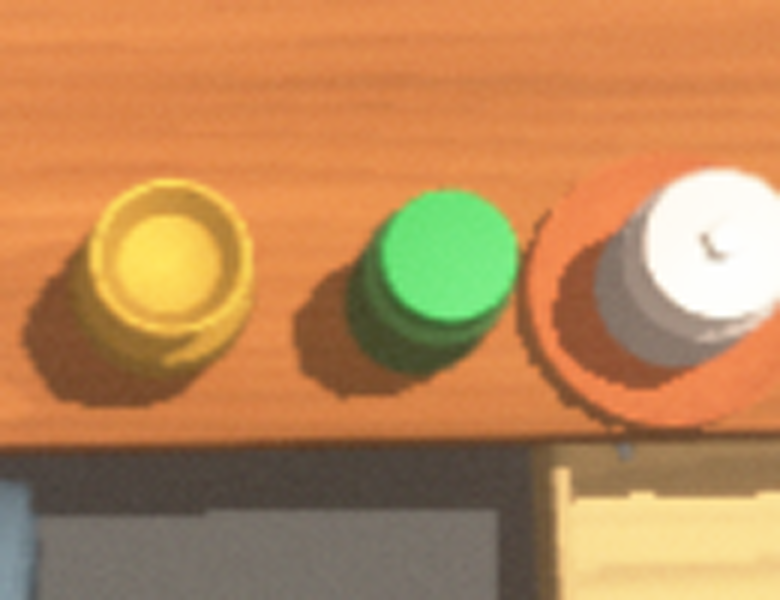

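The jars and pot are evenly spaced and in line: pot at 172, green lid at 450 and pickle knob at 720 along the crop. In the wrist view the spoon runs from its tip at (396,110) to its end at (397,409).

Run:
```python
from h import *
i=imaging.camera_info("wrist"); iT=(i,np.load("w5.npy"))
a=w("wrist",(396,110),.015,1.5625,iT);b=w("wrist",(397,409),.003,1.5625,iT);print(a,b,np.linalg.norm((a-b)[:2]))
m=(a+b)/2;d=a-b;print(m,np.degrees(np.arctan2(d[1],d[0])))
for p in [(600,259),(663,288),(610,378),(549,349)]: print("mb",w("wrist",p,.02,1.5625,iT))
go([m[0],m[1],.025],np.arctan2(d[1],d[0])-np.pi/2)
```

```text
[0.53620047 0.07842596 0.015     ] [0.3401144  0.03668173 0.003     ] 0.20048024692913963
[0.43815744 0.05755385 0.009     ] 12.018128176622893
mb [ 0.47841299 -0.06213276  0.02      ]
mb [ 0.46902945 -0.10750735  0.02      ]
mb [ 0.40245389 -0.09600438  0.02      ]
mb [ 0.41422639 -0.04941557  0.02      ]
t 15.7 shift cm [-0.34 -0.29 14.57] roll -0.1 j6 1.22 ax [0.98 0.21 0.  ] [ 0.21 -0.98  0.  ]
```

```bash
python3 -m pendant '[[-0.3,-0.3,3,0],[-0.3,-0.3,6,0],[-0.3,-0.3,9,0],[-0.3,-0.3,12,0],[-0.3,-0.3,14,0],[-0.3,-0.3,14.6,0],[-0.3,-0.3,14.6,0],[-0.3,-0.3,14.6,0]]' 0.6
python3 -m pendant '[[0,0,0,0],[0,0,0,0],[0,0,0,0],[0,0,0,0],[0,0,0,0],[0,0,0,0],[0,0,0,0],[0,0,0,0],[0,0,0,0]]' 0
python3 -m pendant '[[0,0,-1,0],[0,0,-3,0],[0,0,-7,0],[0,0,-11,0],[0,0,-15,0],[0,0,-17,0],[0,0,-17,0],[0,0,-17,0]]'
python3 -c "
from h import *
go([.616,.171,.19],np.radians(1.5))"
```

```text
time_s: 16.37
eef_pos: [0.438, 0.058, 0.0242]
eef_rot: [0.0, 0.995, 0.103, 0.001]
wrist_force: [1.1, -0.1, -0.3]
opening: 0.599
grasp_force: 0.0
time_s: 17.12
eef_pos: [0.4375, 0.0583, 0.0242]
eef_rot: [0.0, 0.995, 0.103, 0.001]
wrist_force: [-1.3, 0.1, 7.4]
opening: 0.121
grasp_force: 58.5
time_s: 17.78
eef_pos: [0.4372, 0.0584, 0.1947]
eef_rot: [0.0, 0.995, 0.103, 0.002]
wrist_force: [0.3, 0.8, -1.5]
opening: 0.115
grasp_force: 58.8
t 17.78 shift cm [19.81 -7.37  0.53] roll -79.7 j6 1.23 ax [0.98 0.2  0.  ] [ 0.2  -0.98  0.  ]
```

```bash
python3 -m pendant '[[1,-0.4,0,-5],[3,-1,0,-12],[5,-2,0,-19],[7.5,-3,0,-26],[10,-4,0,-33],[12.5,-5,0,-40],[15,-6,0,-47],[17,-6.7,0,-54],[19,-7.2,0,-61],[19.8,-7.4,0,-68],[19.8,-7.4,0,-75],[19.8,-7.4,0,-79.7]]'
python3 -m pendant '[[0,0,0,0],[0,0,0,0],[0,0,0,0],[0,0,0,0]]'
python3 - <<'E'
from h import *
iT=camT("wrist"); im=imaging.camera("wrist")
cv2.imwrite("pics/w6.png",cv2.resize(im[:,:,::-1],(800,600),interpolation=cv2.INTER_CUBIC))
np.save("w6.npy",iT[1])
print(px("wrist",[.616,.171,.097],1.5625,iT)); go([.616,.171,.122],np.radians(1.5))
E
```

```text
time_s: 18.78
eef_pos: [0.614, 0.1715, 0.1897]
eef_rot: [-0.002, 0.696, 0.719, -0.002]
wrist_force: [-0.5, -0.6, -1.0]
opening: 0.113
grasp_force: 58.8
time_s: 19.12
eef_pos: [0.6147, 0.1712, 0.1923]
eef_rot: [-0.0, 0.699, 0.716, -0.0]
wrist_force: [0.1, -1.0, -0.3]
opening: 0.12
grasp_force: 58.8
[405.72823449 309.23676062]
t 19.17 shift cm [-0.02  0.12  7.06] roll -0.1 j6 0.06 ax [-0.02  1.   -0.  ] [ 1.    0.02 -0.  ]
```

View pics/w6.png

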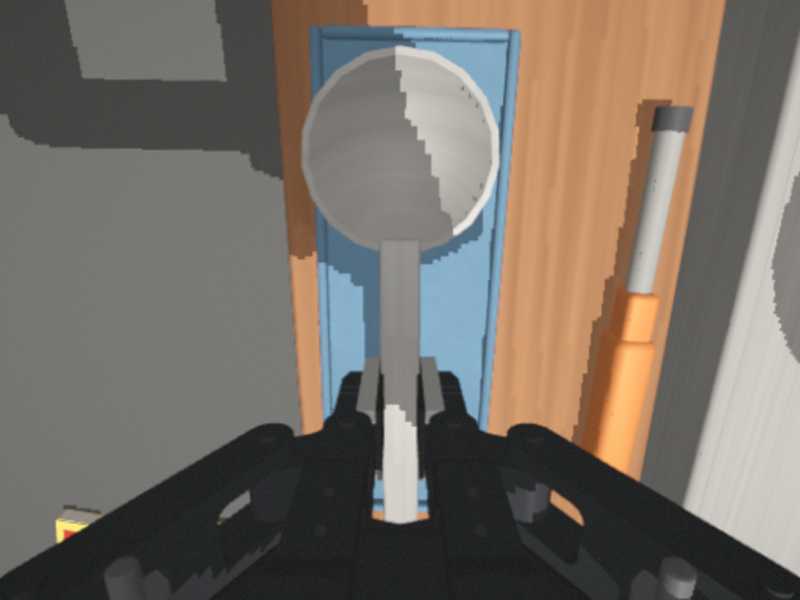

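The spoon hangs straight over the tray and parallel to it; the tray's axis runs from (416,32) to (405,430). Lowering it in.

```bash
python3 -c "
from h import *
iT=(imaging.camera_info('wrist'),np.load('w6.npy'))
print(w('wrist',(416,30),.102,1.5625,iT))
for p in [(321,300),(497,300)]: print(w('wrist',p,.102,1.5625,iT))"
python3 -m pendant '[[0,0.1,2,0],[0,0.1,4,0],[0,0.1,6,0],[0,0.1,6.6,0],[0,0.1,6.8,0],[0,0.1,6.8,0],[0,0.1,6.8,0]]'
python3 -m pendant '[[0,0,0.1,0],[0,0,0.2,0],[0,0,0.2,0]]'
```

```text
[0.6167849 0.2965251 0.102    ]
[0.5739118  0.17649248 0.102     ]
[0.66083913 0.17863297 0.102     ]
time_s: 19.75
eef_pos: [0.617, 0.1714, 0.1263]
eef_rot: [0.001, 0.698, 0.716, 0.001]
wrist_force: [0.6, -1.2, -0.4]
opening: 0.12
grasp_force: 58.8
time_s: 20.0
eef_pos: [0.6166, 0.1713, 0.1237]
eef_rot: [0.0, 0.698, 0.716, 0.0]
wrist_force: [1.2, -0.4, -0.8]
opening: 0.119
grasp_force: 58.8
```

```bash
python3 -m pendant '[[0,0,0.1,0],[0,0,0.2,0],[0,0,0.2,0],[0,0,0.2,0]]'
python3 -m pendant '[[0,0,0,0],[0,0,0,0],[0,0,0,0],[0,0,0,0]]' 0.35
python3 -m pendant '[[0,0,-1,0],[0,0,-3,0],[0,0,-6,0],[0,0,-9,0],[0,0,-9,0],[0,0,-9,0]]'
python3 -c "
from h import *
go([.4385,-.0805,.15],np.radians(81))"
```

```text
time_s: 20.33
eef_pos: [0.6165, 0.1713, 0.1214]
eef_rot: [0.0, 0.698, 0.716, 0.0]
wrist_force: [-0.2, 0.9, 1.8]
opening: 0.119
grasp_force: 59.1
time_s: 20.67
eef_pos: [0.6161, 0.1713, 0.1209]
eef_rot: [-0.0, 0.698, 0.716, -0.0]
wrist_force: [-0.1, -0.0, -0.6]
opening: 0.351
grasp_force: 0.0
time_s: 21.17
eef_pos: [0.6179, 0.1715, 0.2147]
eef_rot: [0.002, 0.698, 0.716, 0.002]
wrist_force: [-0.3, 0.7, -0.4]
opening: 0.347
grasp_force: 0.0
t 21.17 shift cm [-24.73 -18.63   6.34] roll -79.5 j6 0.06 ax [-0.03  1.    0.  ] [1.   0.03 0.01]
```

```bash
python3 -m pendant '[[-2,-2,0,-6],[-5,-4,0,-13],[-8,-6,0,-20],[-11,-8.5,0,-27],[-14,-11,0,-34],[-17,-13,0,-41],[-20,-15,0,-48],[-22.5,-17,1,-55],[-24,-18,2,-62],[-24.7,-18.6,3,-69],[-24.7,-18.6,4,-76],[-24.7,-18.6,5,-79.5]]' 1
python3 -m pendant '[[0,0,0,0],[0,0,0,0],[0,0,0,0]]'
python3 - <<'E'
from h import *
iT=camT("wrist"); im=imaging.camera("wrist")
cv2.imwrite("pics/w7.png",cv2.resize(im[:,:,::-1],(800,600),interpolation=cv2.INTER_CUBIC))
np.save("w7.npy",iT[1]); go([.4385,-.0805,.022],np.radians(81))
im=imaging.camera("top"); cv2.imwrite("pics/t4.png",cv2.resize(im[80:180,130:260,::-1],(780,600),interpolation=cv2.INTER_CUBIC))
E
```

```text
time_s: 22.17
eef_pos: [0.4355, -0.0809, 0.1598]
eef_rot: [-0.001, 0.076, 0.997, 0.0]
wrist_force: [-0.2, -0.6, -0.5]
opening: 0.998
grasp_force: 0.0
time_s: 22.42
eef_pos: [0.4366, -0.0803, 0.1611]
eef_rot: [-0.0, 0.08, 0.997, 0.0]
wrist_force: [0.5, 0.7, -0.3]
opening: 0.999
grasp_force: 0.0
t 22.47 shift cm [-1.600e-01  1.000e-02  1.394e+01] roll -0.1 j6 -1.86 ax [-0.99  0.16 -0.  ] [ 0.16  0.99 -0.  ]
```

View pics/w7.png

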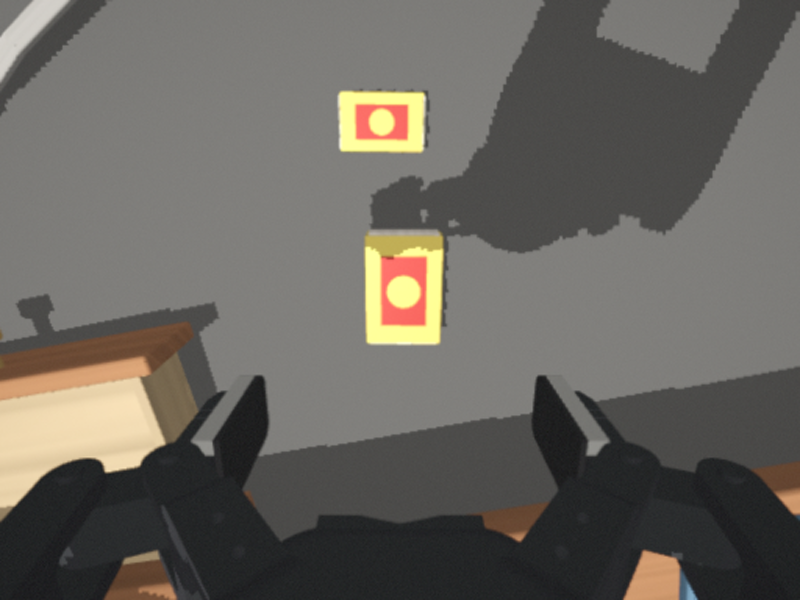

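View pics/t4.png

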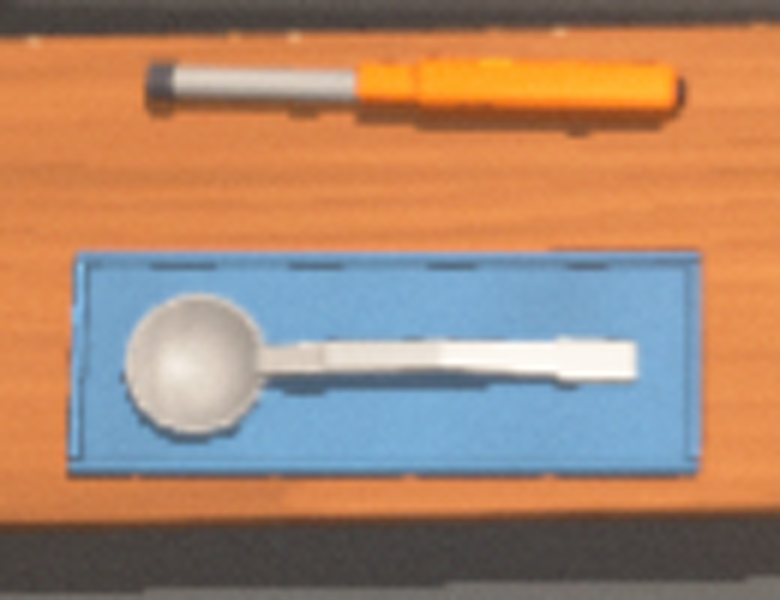

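The spoon lies centred in the tray and the lighter is undisturbed. The matchbox is square to the gripper, centred at (404,292).

```bash
python3 -c "
from h import *
iT=(imaging.camera_info('wrist'),np.load('w7.npy'))
m=w('wrist',(404,293),.02,1.5625,iT);print(m); go([m[0],m[1],.022],np.radians(81))"
python3 -m pendant '[[0,0,3,0],[0,0,6,0],[0,0,9,0],[0,0,12,0],[0,0,13.4,0],[0,0,13.9,0],[0,0,13.9,0],[0,0,13.9,0]]' 1
python3 -m pendant '[[0,0,0,0],[0,0,0,0],[0,0,0,0],[0,0,0,0],[0,0,0,0],[0,0,0,0],[0,0,0,0],[0,0,0,0],[0,0,0,0]]' 0
python3 -m pendant '[[0,0,-1,0],[0,0,-3,0],[0,0,-7,0],[0,0,-11,0],[0,0,-14,0],[0,0,-14,0],[0,0,-14,0]]'
python3 -c "
from h import *
go([.508,-.334,.16],np.radians(91.5))"
```

```text
[ 0.44046517 -0.0789297   0.02      ]
t 22.52 shift cm [-0.31  0.2  13.95] roll -0.1 j6 -1.86 ax [-0.99  0.16 -0.  ] [ 0.16  0.99 -0.  ]
time_s: 23.18
eef_pos: [0.4375, -0.0807, 0.0228]
eef_rot: [0.001, 0.079, 0.997, -0.0]
wrist_force: [-0.3, 0.0, -0.8]
opening: 1.001
grasp_force: 0.0
time_s: 23.93
eef_pos: [0.4376, -0.0809, 0.0233]
eef_rot: [0.001, 0.079, 0.997, -0.0]
wrist_force: [-1.5, 0.4, 8.2]
opening: 0.518
grasp_force: 61.6
time_s: 24.52
eef_pos: [0.4381, -0.0811, 0.1648]
eef_rot: [0.003, 0.079, 0.997, -0.001]
wrist_force: [-0.6, 0.0, 0.1]
opening: 0.522
grasp_force: 61.4
t 24.52 shift cm [-10.86 -23.88   0.58] roll -10.5 j6 -1.86 ax [-0.99  0.16 -0.01] [ 0.16  0.99 -0.  ]
```

```bash
python3 -m pendant '[[-1,-2.5,0,-3],[-3,-6,0,-7],[-4.5,-10,0,-10.5],[-6,-13.5,0,-10.5],[-8,-17,0,-10.5],[-9.5,-20.5,0,-10.5],[-10.6,-23,0,-10.5],[-10.9,-23.9,0,-10.5],[-10.9,-23.9,2,-10.5],[-10.9,-23.9,4,-10.5],[-10.9,-23.9,4,-10.5],[-10.9,-23.9,4,-10.5]]'
python3 - <<'E'
from h import *
iT=camT("wrist"); im=imaging.camera("wrist")
cv2.imwrite("pics/w8.png",cv2.resize(im[:,:,::-1],(800,600),interpolation=cv2.INTER_CUBIC))
np.save("w8.npy",iT[1]); go([.508,-.334,.036],np.radians(91.5))
E
```

```text
time_s: 25.52
eef_pos: [0.5053, -0.3316, 0.1197]
eef_rot: [-0.002, -0.013, 1.0, 0.002]
wrist_force: [-0.3, -0.4, -0.1]
opening: 0.518
grasp_force: 61.4
t 25.57 shift cm [-0.18 -0.17  8.53] roll 0.0 j6 -2.37 ax [-1.   -0.03  0.  ] [-0.03  1.    0.  ]
```

View pics/w8.png

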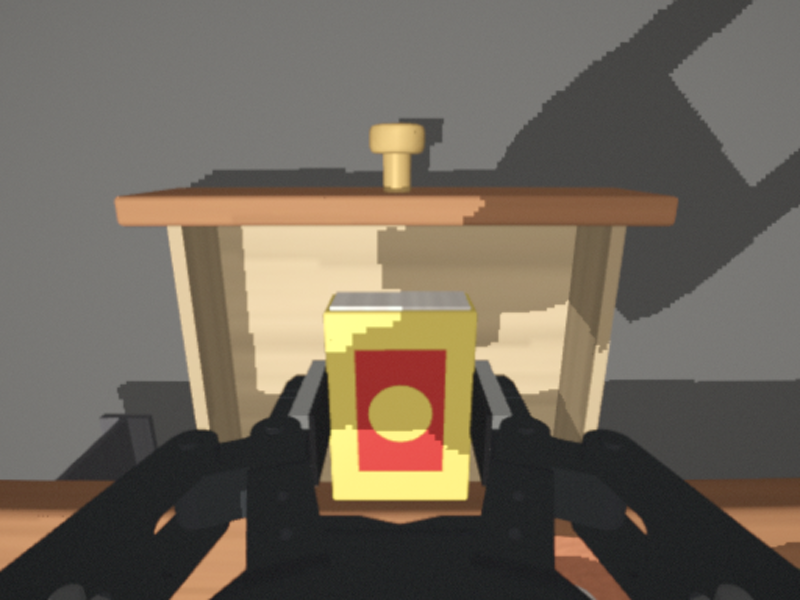

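The matchbox hangs centred over the open drawer. The drawer's inner front edge is at row 224 and the knob at (397,137).

```bash
python3 -c "
from h import *
iT=(imaging.camera_info('wrist'),np.load('w8.npy'))
for n,p,z in [('inner',(397,224),.061),('outer',(397,196),.061),('knob end',(397,128),.048),('plank',(350,481),.092),('box near',(400,310),.117),('box far',(400,500),.117)]: print(n,w('wrist',p,z,1.5625,iT).round(4))"
python3 -m pendant '[[0,0,2,0],[0,0,4,0],[0,0,6,0],[0,0,7.6,0],[0,0,8.2,0],[0,0,8.3,0],[0,0,8.3,0],[0,0,8.3,0]]'
python3 -m pendant '[[0,0,0.1,0],[0,0,0.2,0],[0,0,0.2,0]]'
```

```text
inner [ 0.455  -0.3341  0.061 ]
outer [ 0.4439 -0.3344  0.061 ]
knob end [ 0.4179 -0.335   0.048 ]
plank [ 0.5533 -0.3504  0.092 ]
box near [ 0.4723 -0.3327  0.117 ]
box far [ 0.5402 -0.3309  0.117 ]
time_s: 26.23
eef_pos: [0.5078, -0.3343, 0.0407]
eef_rot: [0.001, -0.013, 1.0, -0.001]
wrist_force: [0.1, -0.6, -0.4]
opening: 0.526
grasp_force: 61.4
time_s: 26.48
eef_pos: [0.5071, -0.3338, 0.0376]
eef_rot: [0.0, -0.013, 1.0, -0.0]
wrist_force: [1.2, 0.4, -0.3]
opening: 0.521
grasp_force: 61.4
```

```bash
python3 -m pendant '[[0,0,0.1,0],[0,0,0.2,0],[0,0,0.3,0],[0,0,0.3,0]]'
python3 -m pendant '[[0,0,0.1,0],[0,0,0.1,0]]'
```

```text
time_s: 26.82
eef_pos: [0.5071, -0.3336, 0.0343]
eef_rot: [0.0, -0.013, 1.0, -0.0]
wrist_force: [-0.4, 0.8, 3.4]
opening: 0.516
grasp_force: 61.7
time_s: 26.98
eef_pos: [0.5077, -0.3336, 0.0343]
eef_rot: [0.001, -0.013, 1.0, -0.0]
wrist_force: [0.0, 3.8, 8.9]
opening: 0.526
grasp_force: 62.5
```

```bash
python3 -m pendant '[[0,0,0,0],[0,0,0,0],[0,0,0,0],[0,0,0,0]]' 0.75
python3 -m pendant '[[0,0,-1,0],[0,0,-3,0],[0,0,-7,0],[0,0,-10,0],[3,0,-11,0],[7,0,-11,0],[11,0,-11,0],[13,0,-11,0],[13.5,0,-11,0],[13.5,0,-11,0],[13.5,0,-11,0]]'
python3 -m pendant '[[0,0,0,0],[0,0,2,0],[0,0,5,0],[0,0,8,0],[0,0,9.2,0],[0,0,9.2,0],[0,0,9.2,0]]' 0
python3 - <<'E'
from h import *
go([.52,-.334,.05],np.radians(91.5))
im=imaging.camera("top"); cv2.imwrite("pics/t5.png",cv2.resize(im[130:240,340:480,::-1],(764,600),interpolation=cv2.INTER_CUBIC))
E
```

```text
time_s: 27.32
eef_pos: [0.5066, -0.3334, 0.0326]
eef_rot: [-0.0, -0.013, 1.0, 0.0]
wrist_force: [-0.1, 0.3, 0.5]
opening: 0.752
grasp_force: 0.0
time_s: 28.23
eef_pos: [0.3726, -0.3377, 0.1438]
eef_rot: [0.001, -0.013, 1.0, -0.001]
wrist_force: [0.6, 0.6, -0.9]
opening: 0.747
grasp_force: 0.0
time_s: 28.82
eef_pos: [0.3725, -0.3366, 0.0504]
eef_rot: [-0.0, -0.014, 1.0, 0.001]
wrist_force: [0.2, 0.1, -0.0]
opening: 0.001
grasp_force: 0.0
t 28.82 shift cm [-14.75  -0.14   0.03] roll 0.0 j6 -2.57 ax [-1.   -0.03  0.  ] [-0.03  1.    0.  ]
```

View pics/t5.png

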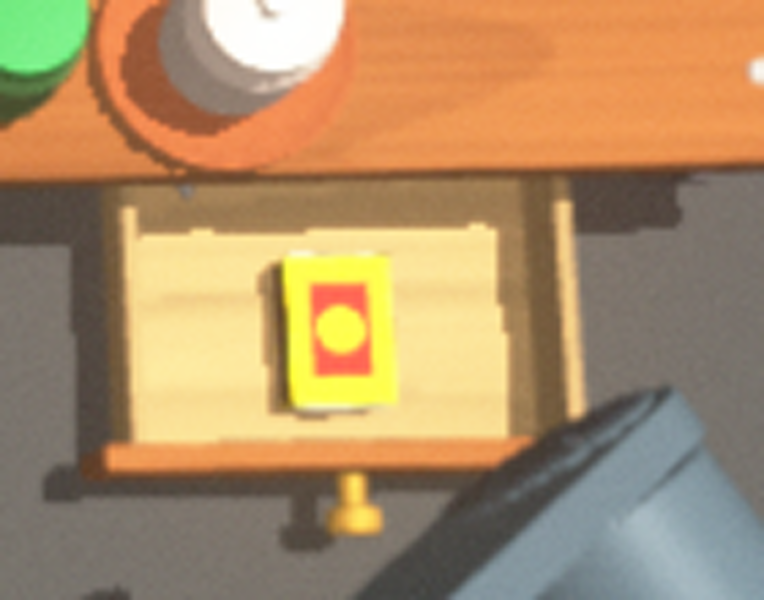

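The box lies flat in the drawer, clear of the front edge and the plank. The gripper is shut in front of the knob, so I'll push.

```bash
python3 -m pendant '[[-1,0,0,0],[-2,0,0,0],[-3,0,0,0],[-4,0,0,0],[-5,0,0,0],[-6,0,0,0],[-7,0,0,0],[-8,0,0,0],[-9,0,0,0],[-10,0,0,0],[-11,0,0,0],[-12,0,0,0]]'
python3 -m pendant '[[-0.4,0,0,0],[-0.8,0,0,0],[-1.2,0,0,0],[-1.6,0,0,0],[-2,0,0,0],[-2.2,0,0,0],[-2.2,0,0,0]]'
python3 -m pendant '[[-0.2,0,0,0],[-0.4,0,0,0],[-0.6,0,0,0],[-0.6,0,0,0]]'
```

```text
time_s: 29.87
eef_pos: [0.4928, -0.3338, 0.0509]
eef_rot: [-0.0, -0.013, 1.0, 0.0]
wrist_force: [-1.5, -0.2, 1.2]
opening: 0.005
grasp_force: 0.8
time_s: 30.45
eef_pos: [0.5143, -0.3334, 0.051]
eef_rot: [0.0, -0.013, 1.0, -0.0]
wrist_force: [0.4, 0.4, -0.3]
opening: -0.003
grasp_force: 0.0
time_s: 30.78
eef_pos: [0.5202, -0.3332, 0.051]
eef_rot: [0.0, -0.013, 1.0, -0.0]
wrist_force: [-0.1, 0.4, -0.1]
opening: 0.0
grasp_force: 0.0
```

```bash
python3 -m pendant '[[-0.2,0,0,0],[-0.4,0,0,0],[-0.4,0,0,0],[-0.4,0,0,0]]'
python3 -m pendant '[[-0.2,0,0,0],[-0.3,0,0,0],[-0.3,0,0,0],[-0.3,0,0,0]]'
python3 -m pendant '[[-0.2,0,0,0],[-0.3,0,0,0],[-0.3,0,0,0],[-0.3,0,0,0]]'
```

```text
time_s: 31.12
eef_pos: [0.5241, -0.3331, 0.051]
eef_rot: [0.0, -0.013, 1.0, -0.0]
wrist_force: [-0.4, 0.6, -0.9]
opening: 0.004
grasp_force: 0.0
time_s: 31.45
eef_pos: [0.527, -0.333, 0.051]
eef_rot: [0.0, -0.013, 1.0, -0.0]
wrist_force: [-1.2, 0.3, -0.6]
opening: -0.001
grasp_force: 0.0
time_s: 31.78
eef_pos: [0.53, -0.333, 0.051]
eef_rot: [0.0, -0.013, 1.0, -0.0]
wrist_force: [0.9, 0.1, -0.1]
opening: 0.004
grasp_force: 0.0
```

No pictures left to view, so I'll check the drawer front numerically in the top image.

Run:
```python
from h import *
im=imaging.camera("top"); b=cv2.imread("pics/top0.png")[:,:,::-1]
for x in np.arange(.43,.60,.01):
    r=[]
    for y in (-.235,-.43):
        u,v=px("top",[x,y,.061]).round().astype(int); r+=[(int(u),int(v)),im[v,u].tolist(),b[v,u].tolist()]
    print(round(x,3),*r)
go([.53,-.333,.055])
```

```text
0.43 (364, 220) [70, 76, 82] [82, 73, 66] (448, 221) [71, 80, 88] [114, 109, 101]
0.44 (364, 216) [46, 51, 54] [164, 99, 56] (448, 217) [72, 84, 92] [111, 104, 95]
0.45 (364, 212) [69, 67, 67] [228, 145, 85] (448, 213) [94, 103, 110] [229, 142, 79]
0.46 (364, 208) [67, 65, 65] [200, 159, 107] (447, 208) [90, 105, 113] [185, 154, 117]
0.47 (364, 204) [71, 69, 65] [224, 179, 120] (447, 204) [111, 130, 139] [165, 139, 110]
0.48 (364, 200) [66, 66, 62] [239, 201, 132] (447, 200) [128, 149, 160] [139, 124, 105]
0.49 (364, 195) [68, 66, 60] [239, 200, 133] (447, 196) [128, 148, 157] [132, 119, 107]
0.5 (364, 191) [68, 67, 62] [241, 205, 135] (447, 192) [118, 115, 113] [125, 115, 103]
0.51 (364, 187) [73, 69, 65] [240, 203, 133] (446, 188) [118, 115, 109] [158, 136, 109]
0.52 (363, 183) [77, 70, 65] [223, 179, 118] (446, 183) [115, 112, 109] [131, 117, 103]
0.53 (363, 179) [119, 114, 107] [237, 198, 128] (446, 179) [60, 67, 72] [129, 116, 103]
0.54 (363, 175) [113, 107, 100] [237, 198, 130] (446, 175) [69, 78, 80] [123, 112, 103]
0.55 (363, 171) [77, 70, 65] [237, 197, 129] (446, 171) [77, 85, 91] [85, 70, 62]
0.56 (363, 167) [99, 63, 42] [156, 122, 79] (445, 167) [85, 96, 101] [100, 82, 66]
0.57 (363, 163) [109, 72, 48] [113, 74, 47] (445, 163) [95, 109, 112] [82, 65, 55]
0.58 (363, 159) [216, 131, 77] [209, 124, 67] (445, 159) [103, 118, 124] [224, 136, 77]
0.59 (363, 155) [137, 87, 49] [137, 82, 47] (445, 155) [112, 126, 133] [232, 144, 79]
t 31.83 shift cm [ 0.   -0.01 -0.4 ] roll 0 j6 -2.35 ax [-1.   -0.03 -0.  ] [-0.03  1.   -0.  ]
```

The drawer is nearly shut. I'll raise 5 mm for clearance and keep pushing until the force rises.

```bash
python3 -m pendant '[[0,0,-0.5,0],[0,0,-0.5,0],[-0.2,0,-0.5,0],[-0.3,0,-0.5,0],[-0.3,0,-0.5,0],[-0.3,0,-0.5,0]]'
python3 -m pendant '[[-0.2,0,0,0],[-0.2,0,0,0],[-0.2,0,0,0]]'
python3 -m pendant '[[-0.2,0,0,0],[-0.2,0,0,0],[-0.2,0,0,0]]'
```

```text
time_s: 32.33
eef_pos: [0.5327, -0.333, 0.056]
eef_rot: [-0.0, -0.013, 1.0, -0.0]
wrist_force: [-2.0, -0.2, 1.7]
opening: -0.0
grasp_force: 1.3
time_s: 32.58
eef_pos: [0.5329, -0.333, 0.0559]
eef_rot: [-0.002, -0.013, 1.0, 0.0]
wrist_force: [-11.7, -1.1, 7.9]
opening: 0.0
grasp_force: 5.5
time_s: 32.83
eef_pos: [0.533, -0.333, 0.0559]
eef_rot: [-0.004, -0.013, 1.0, 0.001]
wrist_force: [-18.4, -0.4, 12.0]
opening: -0.002
grasp_force: 9.5
```

A hard stop at 18 N, felt through the fingers. I'll back off and check everything numerically.

```bash
python3 -m pendant '[[0.5,0,0,0],[2,0,0,0],[5,0,0,0],[9,0,0,0],[12,0,-2,0],[12,0,-6,0],[14,8,-10,0],[16,12,-13,0],[18,16,-15,0],[20,20,-15,0],[20,20,-15,0],[20,20,-15,0]]'
python3 -m pendant '[[0,4,0,0],[0,8,0,0],[0,12,0,0],[0,16,0,0],[0,16,0,0],[0,16,0,0]]'
python3 - <<'E'
from h import *
im=imaging.camera("top").astype(int); b=cv2.imread("pics/top0.png")[:,:,::-1].astype(int)
cv2.imwrite("pics/end.png",im[:,:,::-1])
for y in (-.235,-.30,-.336,-.43):
    print(y)
    for x in np.arange(.51,.60,.006):
        u,v=px("top",[x,y,.061]).round().astype(int); print("  ",round(x,3),(int(u),int(v)),im[v,u].tolist(),end="")
    print()
# knob: yellow pixels
h=cv2.cvtColor(im.astype(np.uint8),cv2.COLOR_RGB2HSV)
reg=np.zeros(h.shape[:2],bool); reg[160:215,380:430]=1
m=reg&(h[:,:,0]>17)&(h[:,:,0]<32)&(h[:,:,1]>120)&(h[:,:,2]>110); v,u=np.nonzero(m); print("knob",len(u))
if len(u): print(u.min(),u.max(),v.min(),v.max(), w("top",((u.min()+u.max())/2,v.max()+.5),.036))
d=np.abs(im-b).sum(2)>90
for n,P in dict(pot=[.616,-.068,.14],lighter=[.7243,.1595,.11]).items():
    u,v=px("top",P).astype(int); print(n,"changed px",d[v-20:v+20,u-25:u+25].sum(), d[v-4:v+5,u-40:u+40].sum())
print(ctrl.get_obs()["eef_pos"],ctrl.get_obs()["time_s"])
E
```

```text
time_s: 33.83
eef_pos: [0.3307, -0.1354, 0.2065]
eef_rot: [0.001, -0.013, 1.0, 0.0]
wrist_force: [-0.2, -0.5, 0.3]
opening: 0.002
grasp_force: 0.0
time_s: 34.33
eef_pos: [0.3276, 0.0245, 0.2061]
eef_rot: [0.001, -0.017, 1.0, 0.0]
wrist_force: [0.2, -1.5, 0.2]
opening: 0.005
grasp_force: 0.0
-0.235
   0.51 (364, 187) [119, 112, 108]   0.516 (363, 185) [122, 117, 109]   0.522 (363, 182) [121, 117, 110]   0.528 (363, 180) [120, 113, 105]   0.534 (363, 177) [120, 117, 109]   0.54 (363, 175) [117, 110, 103]   0.546 (363, 172) [76, 69, 64]   0.552 (363, 170) [79, 71, 64]   0.558 (363, 168) [94, 69, 51]   0.564 (363, 165) [104, 69, 44]   0.57 (363, 163) [106, 71, 45]   0.576 (363, 160) [207, 128, 70]   0.582 (363, 158) [218, 134, 78]   0.588 (363, 155) [141, 88, 56]   0.594 (363, 153) [144, 87, 53]
-0.3
   0.51 (391, 187) [122, 116, 109]   0.516 (391, 185) [123, 114, 108]   0.522 (391, 182) [112, 106, 99]   0.528 (391, 180) [79, 69, 65]   0.534 (391, 177) [77, 68, 62]   0.54 (391, 175) [81, 72, 66]   0.546 (390, 173) [84, 77, 70]   0.552 (390, 170) [78, 70, 63]   0.558 (390, 168) [85, 71, 6
[... 798 characters left out ...]
522 (446, 183) [122, 116, 107]   0.528 (446, 180) [119, 114, 108]   0.534 (446, 178) [119, 113, 106]   0.54 (446, 175) [120, 112, 106]   0.546 (446, 173) [116, 108, 101]   0.552 (446, 170) [79, 69, 65]   0.558 (446, 168) [78, 67, 63]   0.564 (445, 165) [90, 63, 49]   0.57 (445, 163) [99, 63, 39]   0.576 (445, 160) [177, 108, 63]   0.582 (445, 158) [235, 148, 80]   0.588 (445, 155) [237, 148, 81]   0.594 (445, 153) [240, 153, 84]
knob 60
397 406 166 176 [ 0.54064961 -0.33311925  0.036     ]
pot changed px 17 101
lighter changed px 0 0
[0.32782288 0.0228865  0.20617259] 34.3833[ WARN:0@0.630] global loadsave.cpp:1063 imwrite_ Unsupported depth image for selected encoder is fallbacked to CV_8U.
```

The knob end is now at 0.541, against about 0.540 expected when flush, so the drawer is shut. The pot and lighter haven't moved.

```bash
python3 -c "
from bench import workorder
print(workorder.hand_in())"
```

```text
the job is handed in; nothing more can be done
None
```

I handed the job in at about 34 s of the 128 s; `hand_in()` gave no verdict, but by my own measurements both jars, the spoon and the matchbox are in place, the drawer is shut, and the pot and lighter are unmoved.

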